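# Sweep the parts chute clear with the sprung squeegee

### The arm

A 7-joint arm with a two-finger parallel gripper is mounted at the origin on the work surface. World frame = base frame: x ahead of the robot, y to its left, z up, the work surface at z = 0. Lengths are in m, angles in rad, forces in N, time in s.
With the tool pointing down it reaches from about 0.4 to 0.9 m from the base axis. Payload 5.5 kg.
Tool frame: the origin (TCP) lies midway between the tips of the shut fingers; the grasp point (between the pads) lies 19 mm behind it; z points along the fingers, y is the line along which they close (so a half turn about z gives the same grasp; the last joint's range is limited). The gripper opens to 85 mm and grips with 20 to 120 N. Pads are 22 mm wide; open, the fingers measure 114 mm over their backs; the gripper's body (76 mm by 85 mm) begins 54 mm behind the grasp point. The pads swing forward as they close: fully open they stand 13 mm farther back than shut.
Start: joints at [-0.884, 0.501, -0.427, 1.55, 0.221, 1.138, -0.21], TCP at [0.267, 0.593, 0.231] pointing down, gripper open.
Joint ranges: [-2.88, 2.88], [-0.31, 2.03], [-1.54, 1.56], [0.2, 2.42], [-1.41, 4.55], [0.19, 2.02], [-2.57, 2.57]. Speed limits (rad/s): [2.57, 2.57, 3.14, 3.14, 3.14, 3.14, 3.14].

### API

Orientations are given as [roll, pitch, yaw] about the fixed x, y, z axes, in that order (R = Rz(yaw) Ry(pitch) Rx(roll)).
In Python, from plant import bot gives the robot as it stands.
- The arm moves only by the shell command python3 -m handwheel 'ROWS' [FORCE]. ROWS is a JSON object of lists of equal length, an entry for each row: "turn": the turn, a rotation vector about the tool's x, y, z in rad, a list of three; "linear": the shift along the tool's x, y, z in m, a list of three; "claw": the opening, from 0 (shut) to 1 (fully open). In form: {"turn": [[ax, ay, az], ...], "linear": [[dx, dy, dz], ...], "claw": [claw, ...]}. A call has 1 to 20 rows; each row shifts and turns the commanded pose from where the row before left it, along the tool's axes as they then stand; what a row does not reach is not made up. A row lasts 1/8 s, in which the tool goes at most 62.5 mm and 10.7 degrees, less where a joint would pass 70% of its speed; a pose out of reach is approached as far as the arm can. A call is refused whole if a number of a shift passes 0.0625 or a number of a turn 0.188, either way. A call with a gripper value outside its range is refused whole. The fingers move at their own pace and stop on an object; FORCE is the grip in N (left out, the last holds). Time passes only in rows, so rows that do not move let the fingers close. It gives the time, the measured TCP pose, the force, the opening and the grip force at its end, in the units of the state.
- bot.read_state(): the state, without advancing time (a new reading comes with each control period).
- bot.capture(name): name is "scene" or "top"; returns a dict with "frame" (420x560x3 uint8, red, green, blue), "K" (3x3 intrinsics, pixels), "world_to_cam" (4x4, takes a point from world to camera coordinates). Camera axes: x right, y down, z forward; pixel columns grow to the right and rows downward; lengths in m; the calibration is good to about 2 mm. A picture is of the moment at which its call begins. There is no depth.
- bot.job_done(): hands the job in; it is judged then, once.
The state is a dict: "clock": time; "joint_pos": joint angles; "joint_velocities": joint speeds; "joint_torque": joint torques, N m; "tcp_pos": TCP position; "eef_rot": TCP orientation; "force": force on the tool from outside, world axes, zero at the start; "torque": the same for the moment, N m; "grip_width": opening from 0.0 (shut) to 1.0 (fully open); "grip_force": force on a finger pad.
Only numpy, scipy, OpenCV 4.12 (cv2) and the standard library are available. Lean on these libraries where they do the work, as an engineer would, in place of code of your own. Each camera call takes 0.05 s, during which the arm holds its last target. There are 200 camera calls.

### The job

Take the sprung squeegee from its stand, set its blade on the chute above the two stuck parts, and sweep from the top end right down to the lip in one unbroken stroke so that the rubber puck and the green clamp ring drop into the blue bin. Keep the blade lightly and steadily pressed on the chute all the way, its spring partly pushed in but never bottomed, and do not handle the two parts with the gripper. Then set the squeegee back upright in its stand, blade down in the slot, let go, and leave the other loose things on the bench where they are.

Things in the scene. Friction and masses are not known exactly. Their poses are not given: they have to be found in the camera images.
- squeegee: upright hand squeegee, 142 mm tall, 0.35 kg, parked in its stand. Origin: middle of the unpressed blade's bottom edge; z up, x along the blade, y the sweep direction (same both ways round). Black handle 50 (x) x 24 (y) mm, z = 60 to 142 mm: grip across y at about z = 115. Orange head 110 x 46 mm, z = 40 to 62. Blade below, 110 x 8 mm round rubber edge, slides up into the head on a spring
- blade (a joint): how far the squeegee's blade is pushed up into its head, in m: 0 hanging free, 0.014 bottomed. Spring 800 N/m, no preload (5 mm is 4 N)
- blade_edge (a point): middle of the bottom of the blade's rubber edge; rides up with the blade
- stand: fixed grey squeegee stand, base 150 x 100 mm. Origin: centre of its underside, on the bench. Two ledges 130 mm long (x), 30 mm wide, tops at z = 50 mm; between them along x a slot 20 mm wide (y), floor at z = 6 mm. Parked, the squeegee's head lies on the ledges, blade hanging in the slot along x, squeegee origin 10 mm above the stand's
- chute: fixed aluminium chute on legs, sloping 0.24 rad. Origin: centre of the bed's upper face, 115 mm above the bench; x level across, y straight uphill along the bed, z square to it. Bed 300 mm long: y = -150 mm at the open lip, +150 at the top end; 140 mm wide between side walls 24 mm high; end wall at the top 34 mm high (its top edge is 190 mm above the bench)
- bin: fixed open blue plastic bin under the chute's lip. Origin: centre of its underside on the bench; 200 (x) x 220 (y) x 62 mm high, walls 4 mm; z up, x level across as the chute's
- puck: loose black rubber bumper puck, 64 mm diameter, 24 mm thick, about 0.09 kg; origin at the centre of its underside. Starts stuck by friction flat on the upper half of the chute
- clamp_ring: loose green clamp ring, 76 mm outside, 48 mm inside diameter, 16 mm thick, about 0.12 kg; origin at the centre of its underside. Starts stuck by friction flat on the lower half of the chute
- impeller: loose clear acrylic pump impeller, 96 mm diameter, 31 mm high, flat on the bench; origin at the centre of its underside. Bystander, leave alone
- eye_bolt_a: loose stainless eye bolt lying on the bench, 54 mm eye and 70 mm shank, 10 mm thick; origin under the centre of the eye, shank along -x. Bystander, leave alone
- eye_bolt_b: a second eye bolt like the first. Bystander, leave alone
- sample_jar: loose closed sample jar, 66 mm diameter, 90 mm high; origin at the centre of its underside. Bystander, leave alone
Not all that is in view belongs to the job. Leave any yellow look-alike of the squeegee alone.

How it is judged:
By the outcome, as a careful person would: the job done as asked, in the order asked, and still so for the second after the job is handed in, with the robot touching nothing.
It also fails if it takes over 62 s, if anything falls off the work surface, if the arm or the gripper's body presses on something with over 40 N, if the wrist force passes 120 N, or if a joint passes its speed limit or range.

## Working session

There is one attempt and no reset: what is moved stays moved. The work goes in short steps, Python scripts to look and compute and a shell command to move; the robot and the scene stay as the last step left them, time stands still between calls to the robot, and variables do not carry over. Pictures are saved under pics/ and viewed, at most 10 in all, crops included, and the job is handed in when it is done.

```bash
ls; mkdir -p pics; python3 - <<'E'
from plant import bot
import cv2,numpy as np
for n in("scene","top"):
    c=bot.capture(n); cv2.imwrite(f"pics/{n}0.png",c["frame"][:,:,::-1]); np.savez(f"{n}0.npz",**c)
    print(n,c["K"].tolist(),np.round(c["world_to_cam"],4).tolist())
s=bot.read_state();print(s)
E
```

```text
pics
scene [[512.5148776916258, 0.0, 278.4018021771343], [0.0, 512.5148776916258, 219.63131048999077], [0.0, 0.0, 1.0]] [[-0.6184, 0.7857, 0.0152, 0.2213], [0.5762, 0.4665, -0.6711, -0.3071], [-0.5344, -0.4063, -0.7412, 1.9357], [0.0, 0.0, 0.0, 1.0]]
top [[468.4359001353864, 0.0, 273.4512507150778], [0.0, 468.4359001353864, 214.954410390586], [0.0, 0.0, 1.0]] [[0.0032, -1.0, -0.006, 0.1595], [-0.9903, -0.0024, -0.1389, 0.5157], [0.1389, 0.0064, -0.9903, 1.4598], [0.0, 0.0, 0.0, 1.0]]
{'clock': 0.1, 'joint_pos': array([-0.88378612,  0.50179604, -0.42678587,  1.55136713,  0.22082887,
        1.1382966 , -0.21031305]), 'joint_velocities': array([ 0.0003406 , -0.00162993, -0.0008767 , -0.00033833, -0.00081573,
        0.00033664, -0.00056591]), 'joint_torque': array([-1.17342078e-02, -5.70808876e+01, -5.83851770e+00, -2.81743956e+01,
        1.05661390e-02,  5.46642797e-03, -4.69895312e-06]), 'tcp_pos': array([0.26709562, 0.59188686, 0.23032583]), 'eef_rot': array([-3.13978431e+00, -3.46453283e-05,  2.71781517e+00]), 'force': array([-0.95030677, -0.10141224,  0.0302193 ]), 'torque': array([ 0.00516827, -0.0009041 ,  0.01560558]), 'grip_force': 0.0, 'grip_width': 1.0020835734064149}
```

View pics/scene0.png

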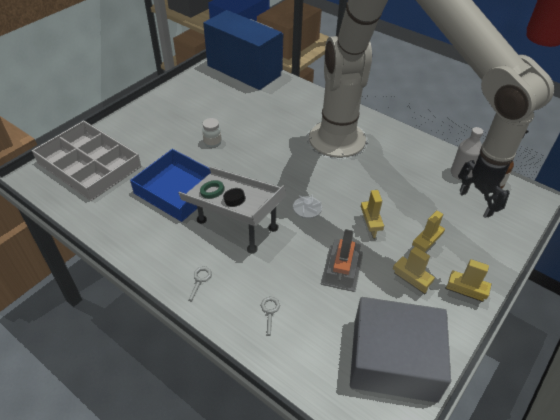

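View pics/top0.png

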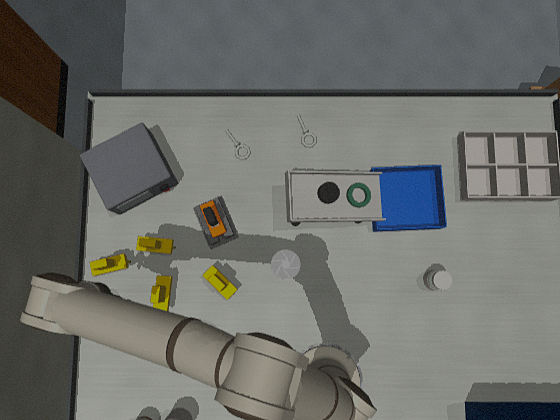

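The scene view has the orange and black squeegee in its grey stand at (345,255), which is (212,218) in the top view. The four yellow look-alikes are in the top view at (155,244), (110,264), (161,293) and (220,282). Only the orange head with the black handle fits the description. The chute is at top (335,195), with its top end on the left, and the bin is at (408,198).

```bash
cat > h.py <<'E'
import numpy as np,cv2
def proj(c,P):
    q=np.c_[np.atleast_2d(P),np.ones(len(np.atleast_2d(P)))]@c["world_to_cam"].T
    p=q[:,:3]@c["K"].T; return p[:,:2]/p[:,2:]
def ray(c,u,v):
    W=c["world_to_cam"];R=W[:3,:3];o=-R.T@W[:3,3];d=R.T@np.linalg.solve(c["K"],[u,v,1.]);return o,d
def cast(c,u,v,z):
    o,d=ray(c,u,v);return o+d*(z-o[2])/d[2]
def tri(c1,p1,c2,p2):
    o1,d1=ray(c1,*p1);o2,d2=ray(c2,*p2)
    s=np.linalg.lstsq(np.c_[d1,-d2],o2-o1,rcond=None)[0];a,b=o1+s[0]*d1,o2+s[1]*d2
    return (a+b)/2,np.linalg.norm(a-b)
def mask(c,lo,hi,box):
    h=cv2.cvtColor(c["frame"],cv2.COLOR_RGB2HSV);m=cv2.inRange(h,lo,hi);k=np.zeros_like(m)
    u0,v0,u1,v1=box;k[v0:v1,u0:u1]=m[v0:v1,u0:u1];return k
def hull(m):
    return cv2.convexHull(cv2.findNonZero(m))[:,0,:].astype(float)
E
python3 - <<'E'
from h import *
t=dict(np.load("top0.npz"));s=dict(np.load("scene0.npz"))
def world_rect(c,m,z):
    P=np.array([cast(c,u,v,z)[:2] for u,v in hull(m)],np.float32);r=cv2.minAreaRect(P)
    return np.round(r[0],4),np.round(r[1],4),r[2],np.round(cv2.boxPoints(r),3).tolist()
print("head",world_rect(t,mask(t,(5,150,100),(16,255,255),(180,180,250,260)),.072))
print("head scene",world_rect(s,mask(s,(3,150,90),(16,255,255),(320,225,370,285)),.072))
print("bin",world_rect(t,mask(t,(105,120,50),(125,255,255),(360,150,450,240)),.062))
print("ring",world_rect(t,mask(t,(60,80,30),(95,255,255),(330,170,385,225)),.11))
print("puck",world_rect(t,mask(t,(0,0,0),(180,255,50),(312,175,342,210)),.155))
a=cv2.resize(t["frame"][150:300,80:250],None,fx=3,fy=3,interpolation=2);b=cv2.resize(t["frame"][155:240,275:400],None,fx=5,fy=5,interpolation=2)
cv2.imwrite("pics/cropA.png",a[:,:,::-1]);cv2.imwrite("pics/cropB.png",b[:,:,::-1])
E
```

```text
head (array([0.4992, 0.3512]), array([0.1105, 0.045 ]), 23.634347915649414, [[0.4399999976158142, 0.3499999940395355], [0.4580000042915344, 0.30799999833106995], [0.5590000152587891, 0.3529999852180481], [0.5410000085830688, 0.39399999380111694]])
head scene (array([0.5229, 0.3789]), array([0., 0.]), 0.0, [[0.5230000019073486, 0.3790000081062317], [0.5230000019073486, 0.3790000081062317], [0.5230000019073486, 0.3790000081062317], [0.5230000019073486, 0.3790000081062317]])
bin (array([ 0.569 , -0.2594]), array([0.2041, 0.2311]), 2.597604751586914, [[0.4620000123977661, -0.14900000393390656], [0.47200000286102295, -0.3790000081062317], [0.6759999990463257, -0.3700000047683716], [0.6660000085830688, -0.13899999856948853]])
ring (array([ 0.5687, -0.0988]), array([0.0701, 0.0716]), 88.93708801269531, [[0.5320000052452087, -0.13300000131130219], [0.6039999723434448, -0.13500000536441803], [0.6050000190734863, -0.06400000303983688], [0.5339999794960022, -0.06300000101327896]])
puck (array([ 0.5666, -0.0007]), array([0.0593, 0.0647]), 33.90998458862305, [[0.5239999890327454, 0.009999999776482582], [0.5600000023841858, -0.04399999976158142], [0.609000027179718, -0.010999999940395355], [0.5730000138282776, 0.0430000014603138]])
```

View pics/cropA.png

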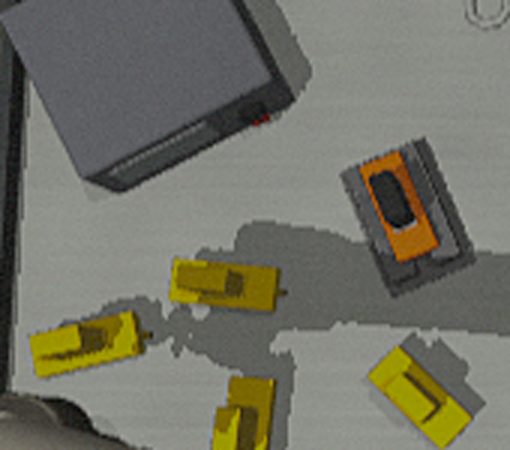

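View pics/cropB.png

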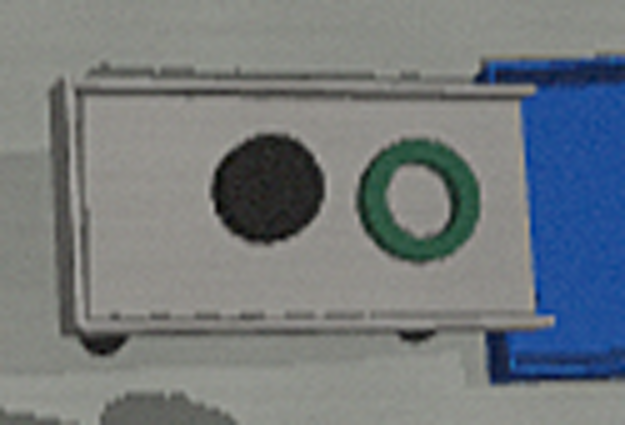

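Crop A confirms the target: it is the only orange head with a black handle, parked in the grey stand at top (212,218), and the other four are all yellow. Crop B shows the lip running from crop (523,98) to (537,316). The end wall's top edge runs from (70,85) to (82,328), with the puck at (268,188) and the ring at (419,200).

```bash
python3 - <<'E'
from h import *
t=dict(np.load("top0.npz"));s=dict(np.load("scene0.npz"))
C=lambda x,y,z:np.round(cast(t,275+x/5-.4,155+y/5-.4,z),4)
for n,a in dict(lipU=(523,98,.0793),lipL=(537,316,.0793),wallUinnerTop_lip=(536,93,.103),wallLtop_lip=(553,321,.103),endU=(77,84,.187),endL=(90,322,.187),endUo=(60,78,.187),endLo=(76,333,.187),puck=(268,188,.15),ring=(419,200,.12)).items():
    print(n,C(*a))
print(np.round(ray(t,0,0)[0],3))
# fit bed model (cx,cy,yaw) vs puck, bin
m=mask(s,(0,140,60),(16,255,255),(320,225,370,285));P=hull(m)
print("scene orange hull",P.mean(0),P.min(0),P.max(0))
print("proj head corners scene")
a=np.radians(24);X=np.array([np.cos(a),np.sin(a),0]);Y=np.array([-np.sin(a),np.cos(a),0])
Q=[np.array([.4992,.3512,z])+i*.055*X+j*.023*Y for z in(.05,.072) for i in(-1,1) for j in(-1,1)]
p=proj(s,Q);print(np.round(p,1).tolist(),p.min(0),p.max(0))
E
```

```text
lipU [ 0.6391 -0.1705  0.0793]
lipL [ 0.5012 -0.1753  0.0793]
wallUinnerTop_lip [ 0.6368 -0.1733  0.103 ]
wallLtop_lip [ 0.4949 -0.1795  0.103 ]
endU [0.6221 0.1123 0.187 ]
endL [0.4826 0.1051 0.187 ]
endUo [0.6257 0.1222 0.187 ]
endLo [0.4762 0.1131 0.187 ]
puck [ 0.5679 -0.002   0.15  ]
ring [ 0.5664 -0.0967  0.12  ]
[0.307 0.151 1.518]
scene orange hull [344.66666667 259.44444444] [334. 243.] [353. 269.]
proj head corners scene
[[338.9, 242.1], [354.2, 245.2], [332.4, 270.9], [348.4, 274.3], [339.7, 237.3], [355.2, 240.4], [333.1, 266.3], [349.4, 269.6]] [332.41089553 237.34138741] [355.15479782 274.29247538]
```

```bash
python3 -m handwheel '{"linear":[[-0.031,-0.0124,0],[-0.031,-0.0124,0],[-0.031,-0.0124,0],[-0.031,-0.0124,0],[-0.031,-0.0124,0],[-0.031,-0.0124,0],[-0.031,-0.0124,0],[-0.031,-0.0124,0],[-0.031,-0.0124,0],[-0.031,-0.0124,0],[0,0,0],[0,0,0],[0,0,0],[0,0,0],[0,0,0],[0,0,0],[0,0,0]],"turn":[[0,0,0],[0,0,0],[0,0,0],[0,0,0],[0,0,0],[0,0,0],[0,0,0],[0,0,0],[0,0,0],[0,0,0],[0,0,-0.168],[0,0,-0.168],[0,0,-0.168],[0,0,-0.168],[0,0,-0.168],[0,0,0],[0,0,0]],"claw":[1,1,1,1,1,1,1,1,1,1,1,1,1,1,1,1,1]}' 80
python3 - <<'E'
from plant import bot
print(bot.read_state()["joint_pos"])
E
```

```text
clock: 2.22
tcp_pos: [0.4988, 0.3518, 0.231]
eef_rot: [3.142, -0.001, -2.729]
force: [-0.9, -0.0, 1.2]
grip_width: 0.996
grip_force: 0.0
[-0.2737477   0.44363721 -0.51049608  1.65306427  0.23641206  1.10739092
  1.13421749]
```

```bash
python3 -m handwheel '{"linear":[[0,0,0.02],[0,0,0.02],[0,0,0.02],[0,0,0.02],[0,0,0.02],[0,0,0.015],[0,0,0.01],[0,0,0],[0,0,0],[0,0,0]],"turn":[[0,0,0],[0,0,0],[0,0,0],[0,0,0],[0,0,0],[0,0,0],[0,0,0],[0,0,0],[0,0,0],[0,0,0]],"claw":[1,1,1,1,1,1,1,1,1,1]}' 80
python3 - <<'E'
from plant import bot
import cv2,numpy as np
from h import *
a=bot.capture("scene");b=bot.capture("top")
f=cv2.resize(a["frame"][180:300,280:420],(560,480),interpolation=2)
cv2.imwrite("pics/pre.png",f[:,:,::-1])
E
```

```text
clock: 3.48
tcp_pos: [0.4993, 0.3524, 0.1072]
eef_rot: [3.141, 0.001, -2.725]
force: [0.5, -1.2, -1.2]
grip_width: 0.998
grip_force: 0.0
```

View pics/pre.png

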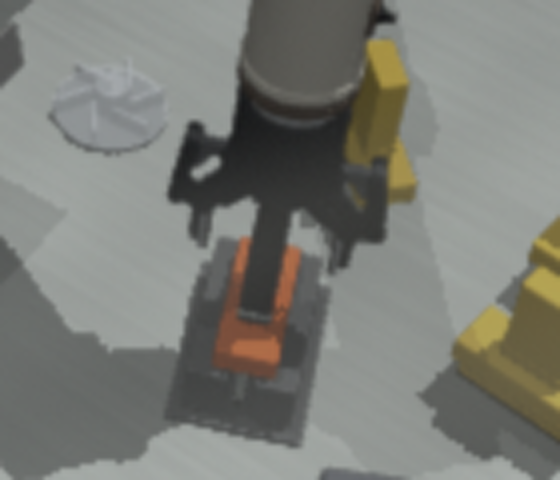

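The open fingers, at crop (200,205) and (340,235), straddle the handle at (270,265) evenly. Next I close and lift. The squeegee weighs 3.4 N.

```bash
python3 -m handwheel '{"linear":[[0,0,0],[0,0,0],[0,0,0],[0,0,0],[0,0,0],[0,0,0],[0,0,0],[0,0,0],[0,0,0],[0,0,0]],"turn":[[0,0,0],[0,0,0],[0,0,0],[0,0,0],[0,0,0],[0,0,0],[0,0,0],[0,0,0],[0,0,0],[0,0,0]],"claw":[0,0,0,0,0,0,0,0,0,0]}' 80
python3 -m handwheel '{"linear":[[0,0,-0.01],[0,0,-0.02],[0,0,-0.03],[0,0,-0.03],[0,0,-0.03],[0,0,-0.03],[0,0,-0.03],[0,0,-0.02],[0,0,0],[0,0,0],[0,0,0]],"turn":[[0,0,0],[0,0,0],[0,0,0],[0,0,0],[0,0,0],[0,0,0],[0,0,0],[0,0,0],[0,0,0],[0,0,0],[0,0,0]],"claw":[0,0,0,0,0,0,0,0,0,0,0]}' 80
python3 - <<'E'
from plant import bot
import cv2
a=bot.capture("scene")
f=cv2.resize(a["frame"][150:290,280:420],(560,560),interpolation=2)
cv2.imwrite("pics/lift.png",f[:,:,::-1])
print(bot.read_state())
E
```

```text
clock: 4.82
tcp_pos: [0.4991, 0.3518, 0.1064]
eef_rot: [-3.141, 0.0, -2.726]
force: [0.5, -3.0, 2.6]
grip_width: 0.271
grip_force: 79.2
clock: 6.2
tcp_pos: [0.4982, 0.3515, 0.305]
eef_rot: [-3.141, -0.002, -2.725]
force: [-0.7, 0.8, -3.8]
grip_width: 0.269
grip_force: 78.6
{'clock': 6.25, 'joint_pos': array([-0.25949973,  0.38266658, -0.52852084,  1.5648918 ,  0.19917908,
        1.25035015,  1.16731516]), 'joint_velocities': array([ 8.31632558e-05, -9.90392948e-04, -2.22981982e-03, -6.62105354e-03,
        5.27851804e-04,  2.41539047e-04, -8.19269839e-04]), 'joint_torque': array([-2.95019872e-02, -5.22968888e+01, -5.95750406e+00, -3.11047339e+01,
        8.92754149e-03,  7.08457403e-03,  1.56752162e-04]), 'tcp_pos': array([0.49831627, 0.35158237, 0.30506782]), 'eef_rot': array([-3.14136200e+00, -2.16390264e-03, -2.72522557e+00]), 'force': array([ 0.58658471,  0.18669116, -3.10898116]), 'torque': array([-1.37511911e-02, -7.09178630e-05,  2.46613934e-02]), 'grip_force': 78.57536315917969, 'grip_width': 0.27181572384616065}
```

View pics/lift.png

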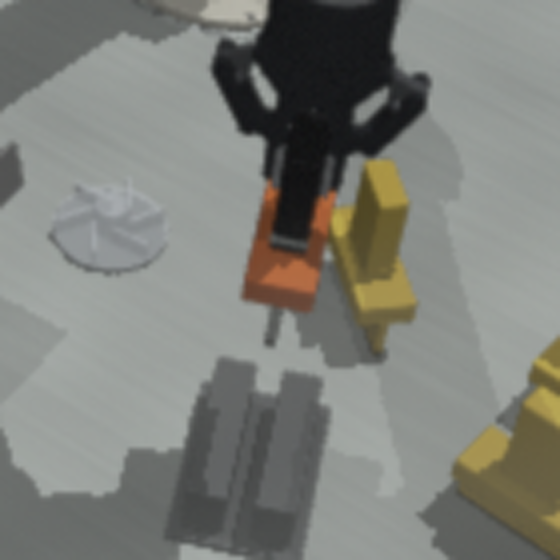

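The squeegee is held upright at the lower part of its handle, and the stand is empty at crop (250,460). Next I turn and tilt it to match the chute and hover it inside the top end.

```bash
python3 -m handwheel '{"turn":[[0,0,0.12],[0,0,0.12],[0,0,0.121],[-0.12,0,0],[-0.12,0,0],[0,0,0],[0,0,0],[0,0,0],[0,0,0],[0,0,0],[0,0,0],[0,0,0],[0,0,0],[0,0,0],[0,0,0],[0,0,0],[0,0,0],[0,0,0],[0,0,0],[0,0,0]],"linear":[[0,0,0],[0,0,0],[0,0,0],[0,0,0],[0,0,0],[0,0,-0.023],[0,0,-0.023],[0,0,-0.022],[-0.0041,-0.03,0],[-0.0041,-0.03,0],[-0.0041,-0.03,0],[-0.0041,-0.03,0],[-0.0041,-0.03,0],[-0.0041,-0.03,0],[-0.0041,-0.03,0],[-0.0041,-0.03,0],[-0.0041,-0.03,0],[-0.0041,-0.0287,0],[0,0,0],[0,0,0]],"claw":[0,0,0,0,0,0,0,0,0,0,0,0,0,0,0,0,0,0,0,0]}' 80
python3 -m handwheel '{"turn":[[0,0,0],[0,0,0]],"linear":[[0,0,0],[0,0,0]],"claw":[0,0]}'
cat > rel.py <<'E'
from plant import bot
from h import *
from scipy.spatial.transform import Rotation as R
s=bot.read_state();M=R.from_euler("xyz",s["eef_rot"]).as_matrix();p=np.array(s["tcp_pos"])
C=np.array([.561,-.028,.115]);y=.056;a=.24
B=np.c_[[np.cos(y),np.sin(y),0],[-np.sin(y)*np.cos(a),np.cos(y)*np.cos(a),np.sin(a)],[np.sin(y)*np.sin(a),-np.cos(y)*np.sin(a),np.cos(a)]]
e=p+M[:,2]*.0964
T=B@np.diag([-1,1,-1])
print("clk",s["clock"],"edge in chute mm",np.round((e-C)@B*1000,1),"rotvec err (tool)",np.round(R.from_matrix(M.T@T).as_rotvec(),4),"F chute",np.round(s["force"]@B,2),"grip",s["grip_force"])
E
python3 - <<'E'
import rel
from rel import *
c=bot.capture("top");d=bot.capture("scene")
f=np.hstack([cv2.resize(c["frame"][140:260,270:400],(390,360)),cv2.resize(d["frame"][140:260,170:300],(390,360))])
cv2.imwrite("pics/hover.png",f[:,:,::-1])
E
```

```text
clock: 8.75
tcp_pos: [0.5564, 0.0492, 0.301]
eef_rot: [2.901, -0.001, -3.086]
force: [0.6, 0.2, -3.5]
grip_width: 0.272
grip_force: 80.6
clock: 9.0
tcp_pos: [0.5566, 0.0494, 0.3016]
eef_rot: [2.901, 0.0, -3.085]
force: [0.0, 0.7, -3.2]
grip_width: 0.274
grip_force: 80.6
clk 9.0 edge in chute mm [-1.000e-01  1.197e+02  6.640e+01] rotvec err (tool) [0.0001 0.0001 0.0009] F chute [ 0.07 -0.12 -3.29] grip 80.58407306671143
```

View pics/hover.png

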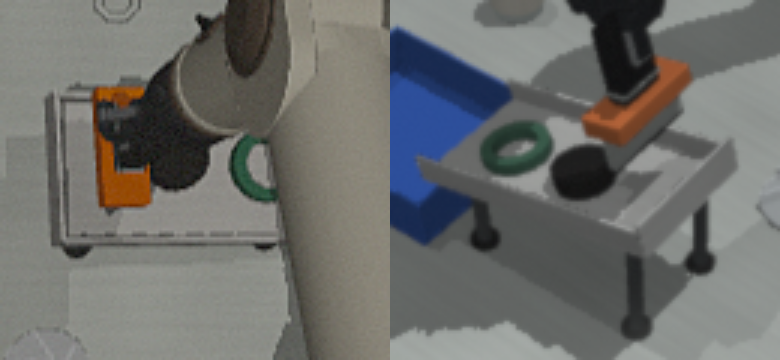

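The head hovers inside the top end, at crop (125,150) in the top view, parallel to the end wall and uphill of the puck. I'll check its sideways centring numerically, since parallax shifts it in the picture.

```bash
python3 - <<'E'
from rel import *
c=bot.capture("top")
m=mask(c,(5,150,60),(18,255,255),(290,150,330,220));H=hull(m)
print(H.min(0),H.max(0))
zt=.0664+.062
pts=np.array([C+B@np.array([sx*.055,.1197+sy*.023,zt]) for sx in(-1,1) for sy in(1,-1)])
print(np.round(proj(c,pts),1).tolist())
# wall top inner lines predicted (x=+-70,z=24)
w=np.array([C+B@np.array([sx*.07,yy,.024]) for sx in(-1,1) for yy in(.15,-.15)])
print("walls",np.round(proj(c,w),1).tolist())
print(np.round(H[np.argsort(H[:,1])][[0,1,-2,-1]],1).tolist())
t=dict(np.load("top0.npz"))
g=cv2.cvtColor(t["frame"],cv2.COLOR_RGB2GRAY)
for u in(300,350):print(u,g[164:180,u].tolist(),g[210:226,u].tolist())
E
```

```text
clk 9.1 edge in chute mm [  0.  119.3  66.4] rotvec err (tool) [-0.      0.0002  0.0004] F chute [ 0.47 -1.   -3.17] grip 80.58426260948181
[301. 169.] [320. 208.]
[[304.2, 208.4], [320.4, 208.1], [301.7, 168.5], [317.8, 168.5]]
walls [[291.5, 219.3], [386.3, 217.3], [288.7, 172.1], [382.4, 172.4]]
[[303.0, 169.0], [317.0, 169.0], [317.0, 208.0], [303.0, 208.0]]
300 [139, 137, 140, 144, 119, 83, 115, 150, 120, 69, 125, 146, 145, 143, 144, 145] [142, 143, 141, 146, 144, 143, 148, 149, 112, 126, 132, 87, 69, 114, 140, 134]
350 [138, 140, 138, 139, 141, 149, 117, 124, 135, 91, 79, 126, 147, 141, 146, 142] [140, 141, 143, 146, 149, 144, 144, 126, 123, 150, 115, 93, 132, 131, 133, 129]
```

The squeegee is within about 1 mm of centre. Next I lower it to just above the bed.

```bash
python3 -m handwheel '{"turn":[[0,0,0],[0,0,0],[0,0,0],[0,0,0],[0,0,0],[0,0,0],[0,0,0],[0,0,0]],"linear":[[0,0,0.012],[0,0,0.012],[0,0,0.012],[0,0,0.012],[0,0,0.012],[0,0,0.002],[0,0,0],[0,0,0]],"claw":[0,0,0,0,0,0,0,0]}'
python3 rel.py
python3 -m handwheel '{"turn":[[0,0,0],[0,0,0],[0,0,0]],"linear":[[0,0,0.004],[0,0,0],[0,0,0]],"claw":[0,0,0]}';python3 rel.py
python3 -m handwheel '{"turn":[[0,0,0],[0,0,0],[0,0,0]],"linear":[[0,0,0.003],[0,0,0],[0,0,0]],"claw":[0,0,0]}';python3 rel.py
```

```text
clock: 10.15
tcp_pos: [0.5564, 0.063, 0.2416]
eef_rot: [2.902, 0.001, -3.087]
force: [-0.5, 0.8, -3.6]
grip_width: 0.268
grip_force: 80.5
clk 10.15 edge in chute mm [  0.6 118.6   4.9] rotvec err (tool) [-0.0001  0.0012 -0.0008] F chute [-0.41 -0.09 -3.64] grip 80.48815369606018
clock: 10.52
tcp_pos: [0.5558, 0.0641, 0.2373]
eef_rot: [2.902, 0.0, -3.086]
force: [-0.4, 0.0, -4.5]
grip_width: 0.269
grip_force: 80.5
clk 10.525 edge in chute mm [  0.  118.7   0.4] rotvec err (tool) [ 0.0001  0.0002 -0.0007] F chute [-0.39 -1.02 -4.34] grip 80.51263332366943
clock: 10.9
tcp_pos: [0.5561, 0.0647, 0.2346]
eef_rot: [2.902, 0.001, -3.087]
force: [-0.1, -1.3, -1.0]
grip_width: 0.274
grip_force: 80.7
clk 10.9 edge in chute mm [  0.3 118.6  -2.3] rotvec err (tool) [-0.0001  0.0007 -0.0008] F chute [-0.18 -1.52 -0.65] grip 80.73720932006836
```

```bash
python3 -m handwheel '{"turn":[[0,0,0],[0,0,0],[0,0,0]],"linear":[[0,0,0.002],[0,0,0.002],[0,0,0]],"claw":[0,0,0]}';python3 rel.py
python3 -m handwheel '{"turn":[[0,0,0]],"linear":[[0,0,0]],"claw":[0]}';python3 rel.py
```

```text
clock: 11.28
tcp_pos: [0.556, 0.0657, 0.2307]
eef_rot: [2.902, 0.001, -3.087]
force: [-1.1, -1.6, 2.4]
grip_width: 0.274
grip_force: 81.0
clk 11.275 edge in chute mm [  0.3 118.6  -6.4] rotvec err (tool) [-0.0001  0.0008 -0.0008] F chute [-1.2  -0.91  2.68] grip 81.03401184082031
clock: 11.4
tcp_pos: [0.556, 0.0657, 0.2307]
eef_rot: [2.902, 0.001, -3.086]
force: [-0.6, -1.9, 1.6]
grip_width: 0.276
grip_force: 81.0
clk 11.4 edge in chute mm [  0.3 118.6  -6.3] rotvec err (tool) [-0.0001  0.0008 -0.0007] F chute [-0.73 -1.4   1.97] grip 81.03478074073792
```

Pressed about 7 mm, or 5.6 N. I'll sweep in back-to-back calls with no stop in between, checking the press as it goes.

```bash
python3 -m handwheel '{"turn":[[0,0,0],[0,0,0],[0,0,0],[0,0,0],[0,0,0],[0,0,0],[0,0,0],[0,0,0],[0,0,0],[0,0,0]],"linear":[[0,-0.003,0],[0,-0.007,0],[0,-0.007,0],[0,-0.007,0],[0,-0.007,0],[0,-0.007,0],[0,-0.007,0],[0,-0.007,0],[0,-0.007,0],[0,-0.007,0]],"claw":[0,0,0,0,0,0,0,0,0,0]}';python3 rel.py
```

```text
clock: 12.65
tcp_pos: [0.5593, 0.0015, 0.2147]
eef_rot: [2.901, -0.0, -3.086]
force: [-1.0, 2.8, 2.4]
grip_width: 0.271
grip_force: 81.2
clk 12.65 edge in chute mm [-0.1 52.4 -6.6] rotvec err (tool) [ 0.0002  0.0001 -0.0007] F chute [-0.87  3.39  1.64] grip 81.21240735054016
```

```bash
python3 -m handwheel '{"turn":[[0,0,0],[0,0,0],[0,0,0],[0,0,0],[0,0,0],[0,0,0],[0,0,0],[0,0,0],[0,0,0],[0,0,0]],"linear":[[0,-0.007,0],[0,-0.007,0],[0,-0.007,0],[0,-0.007,0],[0,-0.007,0],[0,-0.007,0],[0,-0.007,0],[0,-0.007,0],[0,-0.007,0],[0,-0.007,0]],"claw":[0,0,0,0,0,0,0,0,0,0]}';python3 rel.py
```

```text
clock: 13.9
tcp_pos: [0.563, -0.0666, 0.198]
eef_rot: [2.902, -0.0, -3.086]
force: [-0.3, 3.2, 2.9]
grip_width: 0.27
grip_force: 81.2
clk 13.9 edge in chute mm [ -0.1 -17.8  -6.6] rotvec err (tool) [ 0.0001  0.0001 -0.0008] F chute [-0.12  3.84  2.02] grip 81.2018609046936
```

```bash
python3 -m handwheel '{"turn":[[0,0,0],[0,0,0],[0,0,0],[0,0,0],[0,0,0],[0,0,0],[0,0,0],[0,0,0],[0,0,0],[0,0,0]],"linear":[[0,-0.007,0],[0,-0.007,0],[0,-0.007,0],[0,-0.007,0],[0,-0.007,0],[0,-0.007,0],[0,-0.007,0],[0,-0.007,0],[0,-0.007,0],[0,-0.007,0]],"claw":[0,0,0,0,0,0,0,0,0,0]}';python3 rel.py
```

```text
clock: 15.15
tcp_pos: [0.5668, -0.1345, 0.1813]
eef_rot: [2.902, -0.0, -3.086]
force: [0.4, 1.5, 3.0]
grip_width: 0.268
grip_force: 81.2
clk 15.15 edge in chute mm [ -0.2 -87.9  -6.6] rotvec err (tool) [-0.      0.0001 -0.0007] F chute [0.46 2.18 2.55] grip 81.1935818195343
```

```bash
python3 -m handwheel '{"turn":[[0,0,0],[0,0,0],[0,0,0],[0,0,0],[0,0,0],[0,0,0],[0,0,0],[0,0,0],[0,0,0],[0,0,0]],"linear":[[0,-0.007,0],[0,-0.007,0],[0,-0.007,0],[0,-0.007,0],[0,-0.007,0],[0,-0.007,0],[0,-0.007,0],[0,-0.007,0],[0,-0.006,0],[0,0,0]],"claw":[0,0,0,0,0,0,0,0,0,0]}';python3 rel.py
python3 - <<'E'
from plant import bot
import cv2,numpy as np
c=bot.capture("top");d=bot.capture("scene")
f=np.hstack([cv2.resize(c["frame"][140:260,330:460],(390,360)),cv2.resize(d["frame"][130:250,120:250],(390,360))])
cv2.imwrite("pics/end.png",f[:,:,::-1])
E
```

```text
clock: 16.4
tcp_pos: [0.5691, -0.1962, 0.1656]
eef_rot: [2.903, -0.002, -3.088]
force: [0.3, -2.2, -4.0]
grip_width: 0.269
grip_force: 80.5
clk 16.4 edge in chute mm [  -1.4 -151.7   -7.3] rotvec err (tool) [-0.0016 -0.0011 -0.0028] F chute [ 0.17 -3.06 -3.33] grip 80.51371335983276
```

View pics/end.png

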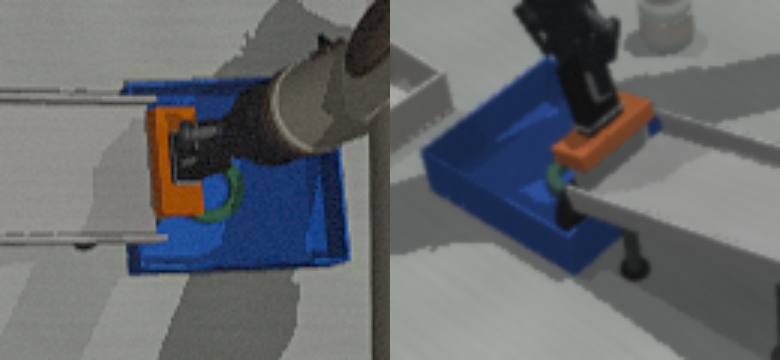

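The blade has just passed the lip. The ring is in the bin at crop (225,195) and the puck is below the lip at scene crop (568,208). Next I ease the squeegee clear, lift it and look.

```bash
python3 -m handwheel '{"turn":[[0,0,0],[0,0,0],[0,0,0],[0,0,0],[0,0,0],[0,0,0],[0,0,0],[0,0,0]],"linear":[[0,-0.003,-0.002],[0,-0.003,-0.005],[0,0,-0.02],[0,0,-0.03],[0,0,-0.03],[0,0,-0.03],[0,0,-0.02],[0,0,0]],"claw":[0,0,0,0,0,0,0,0]}'
python3 - <<'E'
from plant import bot
import cv2,numpy as np
c=bot.capture("top");d=bot.capture("scene")
f=np.hstack([cv2.resize(c["frame"][140:260,330:460],(390,360)),cv2.resize(d["frame"][130:250,120:250],(390,360))])
cv2.imwrite("pics/end2.png",f[:,:,::-1]);print(bot.read_state()["joint_pos"])
E
```

```text
clock: 17.5
tcp_pos: [0.5733, -0.233, 0.3004]
eef_rot: [2.903, 0.003, -3.086]
force: [-0.2, 0.0, -3.2]
grip_width: 0.27
grip_force: 80.9
[ 0.62724413  0.44911655 -0.23324752  1.46797664 -0.11665296  1.34664611
  2.06971958]
```

View pics/end2.png

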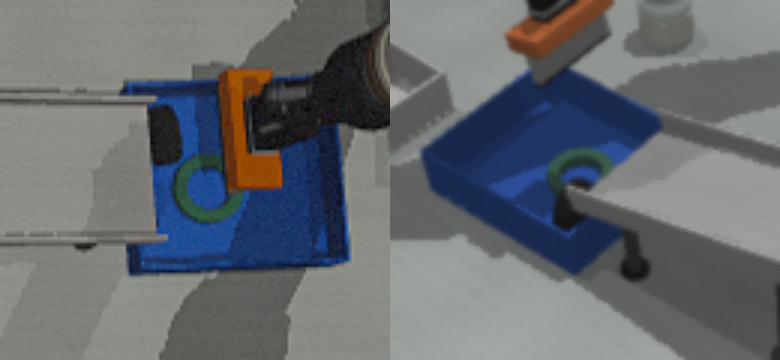

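Both parts are in the bin, the ring at crop (208,188) and the puck at (165,135) near the lip side. Now I return the squeegee.

```bash
python3 -m handwheel '{"turn":[[0.12,0,0],[0.12,0,0],[0,0,0],[0,0,0],[0,0,0],[0,0,0],[0,0,0],[0,0,0],[0,0,0],[0,0,0],[0,0,0],[0,0,0],[0,0,0],[0,0,0],[0,0,0],[0,0,0],[0,0,0],[0,0,0],[0,0,0],[0,0,0]],"linear":[[0,0,-0.01],[0,0,-0.01],[0,0,-0.01],[0.0025,0.0346,0],[0.0025,0.0346,0],[0.0025,0.0346,0],[0.0025,0.0346,0],[0.0025,0.0346,0],[0.0025,0.0346,0],[0.0025,0.0346,0],[0.0025,0.0346,0],[0.0025,0.0346,0],[0.0025,0.0346,0],[0.0025,0.0346,0],[0.0025,0.0346,0],[0.0025,0.0346,0],[0.0025,0.0346,0],[0.0025,0.0346,0],[0.0025,0.0346,0],[0.0025,0.0346,0]],"claw":[0,0,0,0,0,0,0,0,0,0,0,0,0,0,0,0,0,0,0,0]}'
python3 -m handwheel '{"turn":[[0,0,-0.12],[0,0,-0.12],[0,0,-0.121],[0,0,0],[0,0,0],[0,0,0]],"linear":[[0,0,0],[0,0,0],[0,0,0],[0,0,0],[0,0,0],[0,0,0]],"claw":[0,0,0,0,0,0]}'
```

```text
clock: 20.1
tcp_pos: [0.4977, 0.3486, 0.327]
eef_rot: [3.142, -0.004, -3.088]
force: [0.7, -0.7, -3.8]
grip_width: 0.27
grip_force: 80.9
clock: 20.85
tcp_pos: [0.4976, 0.3486, 0.3278]
eef_rot: [3.141, -0.001, -2.727]
force: [0.2, -0.6, -4.2]
grip_width: 0.272
grip_force: 81.0
```

```bash
python3 -m handwheel '{"turn":[[0,0,0],[0,0,0],[0,0,0],[0,0,0],[0,0,0],[0,0,0],[0,0,0]],"linear":[[-0.0027,0.0023,0.03],[0,0,0.03],[0,0,0.03],[0,0,0.03],[0,0,0.027],[0,0,0],[0,0,0]],"claw":[0,0,0,0,0,0,0]}'
python3 - <<'E'
from rel import *
d=bot.capture("scene");c=bot.capture("top")
print(p,s["eef_rot"])
x0=M[:,0];y0=M[:,1];up=-M[:,2]
for nm,k,box in(("scene",d,(310,180,380,290)),("top",c,(170,170,260,270))):
    m=mask(k,(3,140,60),(18,255,255),box);H=hull(m)
    P=np.array([e+i*.055*x0+j*.023*y0+z*up for i in(-1,1) for j in(-1,1) for z in(.04,.062)])
    q=proj(k,P);print(nm,"seen",H.min(0),H.max(0),"pred",np.round(q.min(0),1),np.round(q.max(0),1))
f=np.hstack([cv2.resize(d["frame"][180:300,280:410],(390,360)),cv2.resize(c["frame"][150:270,150:280],(390,360))])
cv2.imwrite("pics/park.png",f[:,:,::-1])
E
```

```text
clock: 21.72
tcp_pos: [0.4996, 0.3527, 0.1822]
eef_rot: [3.141, 0.001, -2.726]
force: [0.7, 0.1, -2.4]
grip_width: 0.272
grip_force: 80.8
clk 21.725 edge in chute mm [ -39.9  365.7 -119.6] rotvec err (tool) [-0.2366 -0.0419  0.3583] F chute [ 0.71 -0.51 -2.35] grip 80.7907247543335
[0.4995945  0.3527338  0.18221002] [ 3.14101392e+00  1.41120898e-03 -2.72567756e+00]
scene seen [340. 230.] [355. 253.] pred [335.3 220.5] [359.  258.2]Traceback (most recent call last):
  File "<stdin>", line 6, in <module>
  File "h.py", line 17, in hull
    return cv2.convexHull(cv2.findNonZero(m))[:,0,:].astype(float)
           ~~~~~~~~~~~~~~^^^^^^^^^^^^^^^^^^^^
cv2.error: OpenCV(4.12.0) /io/opencv/modules/imgproc/src/convhull.cpp:143: error: (-215:Assertion failed) total >= 0 && (depth == CV_32F || depth == CV_32S) in function 'convexHull'
```

The scene mask is centred within about 2 px of the prediction, so there's no visible slip in the grip. I'll lower into the slot while watching the force.

```bash
python3 -m handwheel '{"turn":[[0,0,0],[0,0,0],[0,0,0],[0,0,0],[0,0,0],[0,0,0],[0,0,0],[0,0,0]],"linear":[[0.0008,-0.0006,0.012],[0,0,0.012],[0,0,0.012],[0,0,0.012],[0,0,0.01],[0,0,0.008],[0,0,0],[0,0,0]],"claw":[0,0,0,0,0,0,0,0]}'
python3 -m handwheel '{"turn":[[0,0,0],[0,0,0],[0,0,0],[0,0,0]],"linear":[[0,0,0.004],[0,0,0.003],[0,0,0],[0,0,0]],"claw":[0,0,0,0]}'
```

```text
clock: 22.82
tcp_pos: [0.4988, 0.3515, 0.1153]
eef_rot: [3.141, 0.001, -2.725]
force: [-0.4, 1.1, -3.0]
grip_width: 0.274
grip_force: 81.0
clock: 23.32
tcp_pos: [0.4986, 0.3513, 0.108]
eef_rot: [3.142, -0.0, -2.725]
force: [-0.0, -0.4, -2.4]
grip_width: 0.272
grip_force: 81.0
```

```bash
python3 -m handwheel '{"turn":[[0,0,0],[0,0,0],[0,0,0],[0,0,0]],"linear":[[0,0,0.001],[0,0,0.001],[0,0,0],[0,0,0]],"claw":[0,0,0,0]}'
```

```text
clock: 23.82
tcp_pos: [0.4987, 0.3513, 0.1065]
eef_rot: [-3.142, 0.0, -2.725]
force: [-0.1, -1.7, 1.9]
grip_width: 0.266
grip_force: 81.4
```

The squeegee is resting on the ledges. I'll release and rise.

```bash
python3 -m handwheel '{"turn":[[0,0,0],[0,0,0],[0,0,0],[0,0,0],[0,0,0],[0,0,0],[0,0,0],[0,0,0]],"linear":[[0,0,0],[0,0,0],[0,0,0],[0,0,0],[0,0,0],[0,0,0],[0,0,0],[0,0,0]],"claw":[1,1,1,1,1,1,1,1]}'
python3 -m handwheel '{"turn":[[0,0,0],[0,0,0],[0,0,0],[0,0,0],[0,0,0],[0,0,0],[0,0,0],[0,0,0],[0,0,0],[0,0,0],[0,0,0],[0,0,0],[0,0,0],[0,0,0]],"linear":[[0,0,-0.02],[0,0,-0.03],[0,0,-0.03],[0,0,-0.03],[0,0,-0.03],[0,0,-0.03],[0.03,0,0],[0.03,0,0],[0.03,0,0],[0.03,0,0],[0.03,0,0],[0,0,0],[0,0,0],[0,0,0]],"claw":[1,1,1,1,1,1,1,1,1,1,1,1,1,1]}'
python3 - <<'E'
from rel import *
d=bot.capture("scene");c=bot.capture("top")
m=mask(c,(5,150,100),(16,255,255),(180,180,250,260))
if m.any():
    P=np.array([cast(c,u,v,.072)[:2] for u,v in hull(m)],np.float32);print(cv2.minAreaRect(P))
f=np.hstack([cv2.resize(d["frame"][120:330,130:410],(560,420)),np.vstack([cv2.resize(c["frame"][150:250,345:455],(231,210)),cv2.resize(c["frame"][170:270,160:270],(231,210))])])
cv2.imwrite("pics/final.png",f[:,:,::-1])
E
```

```text
clock: 24.82
tcp_pos: [0.4986, 0.3512, 0.106]
eef_rot: [3.142, -0.0, -2.725]
force: [1.0, -0.5, 0.2]
grip_width: 0.997
grip_force: 0.0
clock: 26.58
tcp_pos: [0.3622, 0.291, 0.2765]
eef_rot: [3.141, 0.001, -2.726]
force: [-0.6, -0.7, 0.2]
grip_width: 0.997
grip_force: 0.0
clk 26.575 edge in chute mm [-180.6  335.7  -15.2] rotvec err (tool) [-0.2367 -0.0424  0.3583] F chute [-0.67 -0.6   0.4 ] grip 0.0
((0.49915578961372375, 0.3507148325443268), (0.11009065806865692, 0.04484498128294945), 23.709571838378906)
```

View pics/final.png

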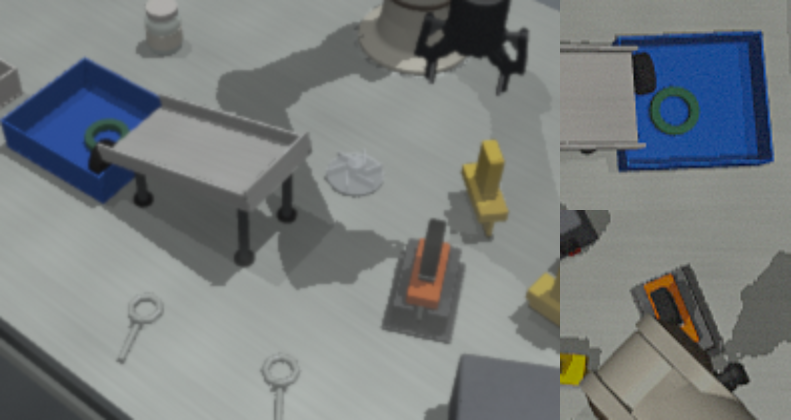

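The squeegee is parked at its original pose, within 1 mm, and the eye bolts, impeller and jar look undisturbed. One numeric check on how the puck lies in the bin before I hand in.

```bash
python3 - <<'E'
from rel import *
d=bot.capture("scene");c=bot.capture("top")
for nm,k,box in(("top",c,(375,165,402,215)),("scene",d,(165,180,200,212))):
    m=mask(k,(0,0,0),(180,255,55),box);H=hull(m);print(nm,H.min(0),H.max(0),m.sum()//255)
    for z in(.03,.06,.08):print(z,[np.round(cast(k,*q,z)[:2],3).tolist() for q in(H.min(0),H.mean(0),H.max(0))])
    print("leftmost/top pts",H[H[:,1].argmin()],H[H[:,0].argmin()],H[H[:,0].argmax()],H[H[:,1].argmax()])
b=C+B@np.array([0,-.15,0]);print("lip",b)
for x in(-1,1):
    for y in(-.14,-.37): 
        w=np.array([.569+x*.1-y*0,y,.062]);print("bin corner approx",w,np.round(proj(d,w),1),np.round(proj(c,w),1))
E
```

```text
clk 26.675 edge in chute mm [-181.   335.5  -15.5] rotvec err (tool) [-0.2368 -0.0434  0.3583] F chute [-0.66  0.13 -0.43] grip 0.0
top [379. 175.] [393. 212.] 186
0.03 [[0.648, -0.181], [0.612, -0.199], [0.527, -0.222]]
0.06 [[0.641, -0.174], [0.606, -0.192], [0.522, -0.215]]
0.08 [[0.636, -0.17], [0.602, -0.187], [0.519, -0.21]]
leftmost/top pts [384. 175.] [379. 177.] [393. 212.] [393. 212.]
scene [174. 183.] [199. 211.] 129
0.03 [[0.576, -0.274], [0.596, -0.204], [0.616, -0.119]]
0.06 [[0.596, -0.248], [0.615, -0.18], [0.635, -0.097]]
0.08 [[0.609, -0.231], [0.628, -0.164], [0.647, -0.082]]
leftmost/top pts [181. 183.] [174. 193.] [199. 211.] [199. 211.]
lip [ 0.56915498 -0.1734723   0.07934461]
bin corner approx [ 0.469 -0.14   0.062] [[224.7 176.2]] [[369.7 228.7]]
bin corner approx [ 0.469 -0.37   0.062] [[175.7 147.7]] [[443.6 228.9]]
bin corner approx [ 0.669 -0.14   0.062] [[181.2 210.4]] [[368.2 166.2]]
bin corner approx [ 0.669 -0.37   0.062] [[131.5 178.3]] [[440.6 166.3]]
```

```bash
python3 -c "
from plant import bot
print(bot.job_done())"
```

```text
the job is handed in; nothing more can be done
None
```

I handed the job in at about 27 s: the puck and ring are in the bin after one sweep with the blade pressed about 7 mm, the squeegee is back in its stand and released, and nothing else looks moved; the puck's exact lie near the lip-side bin wall is partly hidden, and no verdict came back.

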